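# Push a ferrule under the spring flap of a holding nest

## Task

Load the white ferrule into the holding nest with your fingertips only, sliding it along the bench and never lifting it. Push it into the flared mouth, then press the nest's tread down with one fingertip to hold the spring flap open while the other fingertip pushes the ferrule under the flap, fully home against the back stop. Then let the tread go so that the flap comes down on the ferrule and keeps it there, and leave the things lying round about undisturbed.

Things in the scene. Friction and masses are not known exactly. Their poses are not given: they have to be found in the camera images.
- nest: Holding nest screwed to the bench. Origin: on the bench at the seat, where the ferrule's centre is when home. +x = loading direction, +y = tread side, z up; mm below are in this frame. No floor plate: the ferrule slides on the bench. Two slippery grey plastic rails 14 mm high leave a lane y -28 to +28 from x -50 to the back stop, a block 24 mm high, face at x +25. Hinge line along x at y +45, z 18.
- mouth (a point): Point on the bench in the middle of the lane's start (nest x -50, y 0). In front of it the 14 mm high plastic guides flare from y +-28 at x -50 to y +-51 at x -85. The hinge posts beside the lane, 25 mm high, stand at x -40 and +33, y +45.
- flap (a joint): Hinge of the steel flap and its tread (one rocking part), rad: 0 = sprung shut, 0.62 = flap and tread level, 0.72 = open stop. Shut, the flap hangs slantwise into the lane and stops the ferrule; above 0.40 the ferrule passes freely; resting on the seated ferrule it reads about 0.35. Pressing the tread takes about 2 N at first, 4 to 6 N when level; released, it springs shut.
- tread (a point): Centre of the top face of the tread, a flat ribbed steel plate, nest x -115 to -5, 46 mm wide. Level: y +59 to +105, top at z 20. With the flap shut it slopes up at 0.62 rad: inner edge y +55, z 28, outer edge y +93, z 54. Press it down anywhere along its length; a fingertip can slide along it. When it is level, the hand's other fingertip is at a good height to push the ferrule.
- flap_edge (a point): Middle of the flap's free edge, a round bead 6 mm thick that comes down on the ferrule; about 12 mm above the bench when shut. The flap plate covers nest x -12 to +20 and stands on a web 30 mm above the hinge line; level it reaches from y +37 to -10 and its underside is 46 mm above the bench. A finger pushing the ferrule home stays in front of it (x below -12).
- ferrule: White ring-shaped ferrule, 30 mm high, 0.10 to 0.20 kg, standing on its flange of 50 mm diameter; it narrows to a neck of about 38 mm at the top (about 44 mm where a fingertip 20 mm above the bench meets it). Origin: centre of its underside. It starts on the bench in front of the nest's mouth.
- nozzle_spare: Bystander: slender white nozzle, 67 mm tall, on a 32 mm flange; origin at the centre of its underside.
- seal_ring: Bystander: flat white seal ring, 43 mm across, 8 mm high; origin at the centre of its underside.
- beaker: Bystander: small white cup, 58 mm across, 61 mm high; origin at the centre of its underside.
- spanner: Bystander: flat steel spanner, 188 mm long along its y; origin at the centre of its underside.
- marker: Bystander: white felt marker with black cap, 133 mm long along its y; origin at the centre of its underside.
- screwdriver: Bystander: red-handled screwdriver, 194 mm long along its y; origin at the centre of its underside.
- tape_roll: Bystander: roll of tape, 103 mm across, 48 mm high; origin at the centre of its underside.
There are look-alikes about, which are no part of the job. What is shaped like the nest but orange is not meant.

How it is judged:
By the outcome, as a careful person would: the job done as asked, in the order asked, and still so for the second after the job is handed in, with the robot touching nothing.
It also fails if it takes over 51 s, if anything falls off the work surface, if the arm or the gripper's body presses on something with over 40 N, if the wrist force passes 120 N, or if a joint passes its speed limit or range.

## Robot

A 6-joint arm with a two-finger parallel gripper is mounted at the origin on a cart in front of the work surface, level with it; the furniture and walls round the work are solid. World frame = base frame: x ahead of the robot, y to its left, z up, the work surface at z = 0. Lengths are in mm, angles in rad, forces in N, time in s.
With the tool pointing down it reaches from about 350 to 875 mm from the base axis. Payload 4.2 kg.
Tool frame: the origin (TCP) lies midway between the tips of the shut fingers; the grasp point (between the pads) lies 19 mm behind it; y points along the fingers, x is the direction in which the jaws open and shut, and the axes are right-handed (so a half turn about y gives the same grasp; the last joint's range is limited). The gripper opens to 85 mm and grips with 20 to 120 N. Pads are 22 mm wide; open, the fingers measure 114 mm over their backs; the gripper's body (76 mm by 85 mm) begins 54 mm behind the grasp point. The pads swing forward as they close: fully open they stand 13 mm farther back than shut.
Start: joints at [-0.898, 0.385, 0.008, 0, -1.194, -0.259], TCP at [251.32, -572.222, 231.312] pointing down, gripper open.
Joint ranges: [-3.14, 3.14], [-1.21, 2.06], [-1.07, 1.41], [-3.16, 2.05], [-2.99, -0.16], [-3.1, 3.1]. Speed limits (rad/s): [2.79, 2.79, 3.14, 3.14, 3.14, 3.14].

## Interface

Orientations are given as a unit quaternion [x, y, z, w].
In Python, from bench import read_state, get_image, job_done gives the robot as it stands.
- The arm moves only by the tool play_rows, never from a script. Its argument "series" is a list of rows, each a list of 7 numbers: the shift along the tool's x, y, z in m, then the turn, a rotation vector about the tool's x, y, z in rad, then the finger opening in m, from 0 to 0.0854. In form: [[x, y, z, wx, wy, wz, claw], ...]. A call has 1 to 10 rows; each row shifts and turns the pose as measured when the row begins, along the tool's axes as they then stand; what a row does not reach is not made up. A row lasts 1/10 s, in which the tool goes at most 50 mm and 8.59 degrees, less where a joint would pass 70% of its speed; a pose out of reach is approached as far as the arm can. A call with a gripper value outside its range is refused whole. The fingers move at their own pace and stop on an object; the grip force is fixed at half the most. Time passes only in rows, so rows that do not move let the fingers close. It gives the time, the measured TCP pose, the force and the opening at its end, in the units of the state.
- read_state(): the state, without advancing time (a new reading comes with each control period).
- get_image(name): name is "side" or "top"; returns a dict with "color" (384x512x3 uint8, red, green, blue), "intrinsics" (3x3 intrinsics, pixels), "origin" and "orientation" of the camera in the world. Camera axes: x right, y down, z forward; pixel columns grow to the right and rows downward; lengths in mm; the calibration is good to about 2 mm. A picture is of the moment at which its call begins. There is no depth.
- job_done(): hands the job in, once; it reports no verdict.
The state is a dict: "clock": time; "joints": joint angles; "joint_vel": joint speeds; "joint_efforts": joint torques, N m; "position": TCP position; "ee_rot": TCP orientation; "contact_force": force on the tool from outside, world axes, zero at the start; "wrist_torque": the same for the moment, N m; "gripper_width": finger opening in mm.
Only numpy, scipy, OpenCV 4.12 (cv2) and the standard library are available. Lean on these libraries where they do the work, as an engineer would, in place of code of your own. Each camera call takes 0.05 s, during which the arm holds its last target. There are 200 camera calls.

## Working session

There is one attempt and no reset: what is moved stays moved. The work goes in short steps, Python scripts to look and compute and a tool call to move; the robot and the scene stay as the last step left them, time stands still between calls to the robot, and variables do not carry over. Pictures are saved under pics/ and viewed, about 8 in all and at most 12, crops included, and the job is handed in when it is done.

Besides the shell and the picture viewer there is one more tool, called after "Request:" by a JSON object that holds its "op" and its "data". play_rows: Moves the arm, as the interface text tells. Its arguments: {"type":"object","properties":{"series":{"type":"array","items":{"type":"array","items":{"type":"number"}}}},"required":["series"]}

```bash
mkdir -p pics; cat > h.py <<'E'
import numpy as np, cv2
from scipy.spatial.transform import Rotation as R
from bench import read_state, get_image, job_done
def snap(n,f):
    d=get_image(n); cv2.imwrite('pics/'+f,d['color'][:,:,::-1]); np.savez('pics/'+f+'.npz',**{k:np.array(v) for k,v in d.items()}); return d
def ray(d,u,v,z):
    K=np.array(d['intrinsics']);o=np.array(d['origin']).ravel();q=np.array(d['orientation'])
    M=R.from_quat(q).as_matrix() if q.size==4 else q
    r=M@np.linalg.solve(K,[u,v,1.]); return o+r*(z-o[2])/r[2]
def load(f): return dict(np.load('pics/'+f+'.npz'))
E
python3 - <<'E'
from h import *
for n in('top','side'):
    d=snap(n,n+'0.png'); print(n,d['intrinsics'],d['origin'],d['orientation'])
print(read_state())
E
```

```text
top [[359.04153139   0.         258.50428914]
 [  0.         359.04153139 193.5333687 ]
 [  0.           0.           1.        ]] [ 462.96740296  -55.63739101 1097.96938515] [-0.70268606  0.70931862 -0.03665381  0.04190335]
side [[353.67827029   0.         250.86865482]
 [  0.         353.67827029 197.69488321]
 [  0.           0.           1.        ]] [190.92684237 689.06392205 717.87610059] [-0.21706804  0.87113537 -0.42974408  0.09656428]
{'clock': 0.1, 'joints': array([-8.98458395e-01,  3.85486442e-01,  6.76260106e-03, -4.43019339e-04,
       -1.19401613e+00, -2.58604145e-01]), 'joint_vel': array([ 0.00146952, -0.0017018 ,  0.00225409,  0.00159993, -0.00033065,
       -0.00061568]), 'joint_efforts': array([-7.74473119e-04, -3.93319881e+01,  1.88929403e+01,  4.19793874e+00,
       -2.54381528e-03, -3.37202117e-06]), 'position': array([ 251.07639361, -571.77552774,  230.32574033]), 'ee_rot': array([ 0.38608397,  0.59235936, -0.59165072, -0.38729702]), 'contact_force': array([ 0.74155299,  1.35011593, -0.20898741]), 'wrist_torque': array([0.03391264, 0.01906697, 0.03735576]), 'gripper_width': 85.29676718185628}
```

View pics/top0.png

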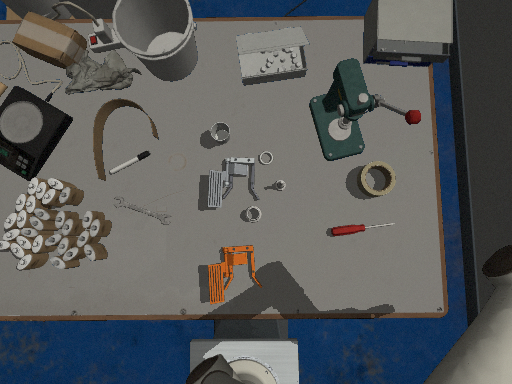

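View pics/side0.png

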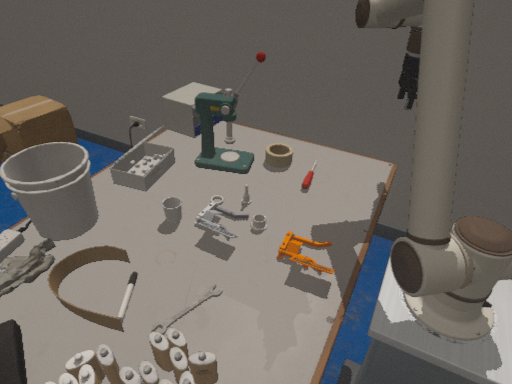

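The top view shows the grey nest at about (235,182), the ferrule at (254,214), the nozzle at (279,185), the seal ring at (266,157) and the beaker at (220,132). The tread is on the left, and the loading direction is up in the image. I'll zoom in next.

```bash
python3 - <<'E'
from h import *
a=cv2.imread('pics/top0.png')[120:230,190:300]; b=cv2.imread('pics/side0.png')[180:260,150:290]
cv2.imwrite('pics/c.png',np.vstack([cv2.resize(a,(770,770),interpolation=cv2.INTER_CUBIC)])[:600*2])
cv2.imwrite('pics/c1.png',cv2.resize(a,(594,594),interpolation=cv2.INTER_CUBIC))
cv2.imwrite('pics/c2.png',cv2.resize(b,(798,456),interpolation=cv2.INTER_CUBIC))
d=load('top0.png')
for n,u,v in[('ferr',254,214),('noz',279,185),('ring',266,157),('beak',220,132),('nest',240,182)]: print(n,ray(d,u,v,0))
E
```

```text
ferr [522.71862785 -33.68606247   0.        ]
noz [ 611.41216165 -111.46655331    0.        ]
ring [699.71694159 -72.37375834   0.        ]
beak [ 7.81142664e+02  7.11319198e+01 -2.27373675e-13]
nest [621.96989411   8.82289346   0.        ]
```

View pics/c1.png

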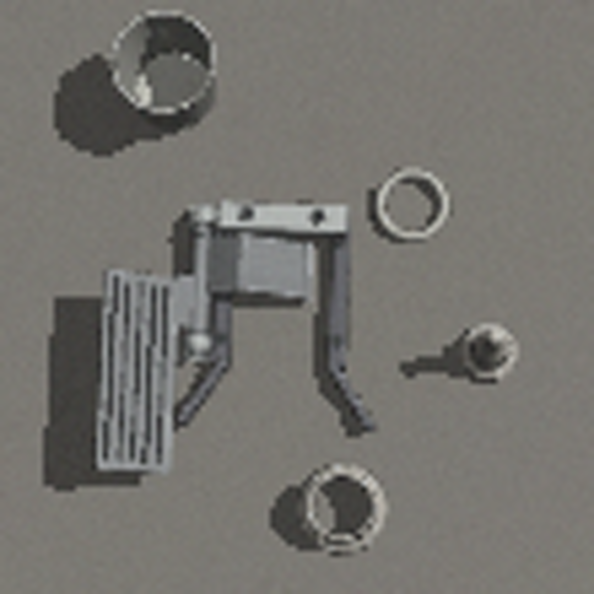

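View pics/c2.png

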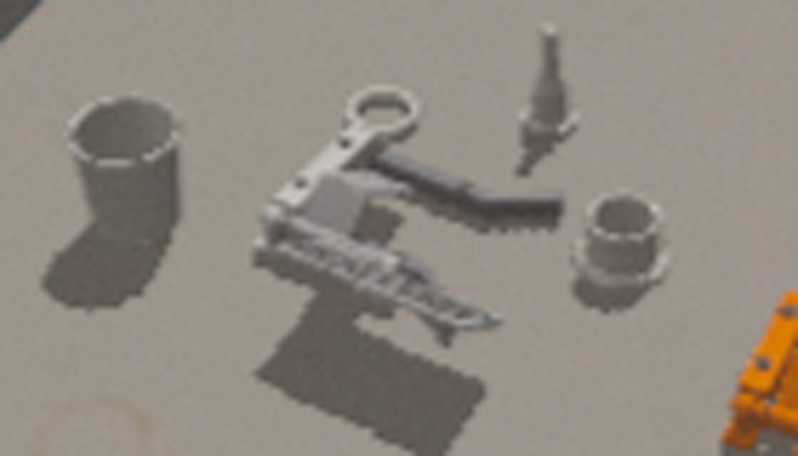

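```bash
python3 - <<'E'
from h import *
from scipy.optimize import least_squares
d=load('top0.png'); s=load('side0.png')
P=[(108,270,-5,93,54),(98,467,-115,93,54),(168,470,-115,55,28),(177,279,-5,55,28),(349,431,-85,-51,14),(317,373,-50,-28,14),(231,365,-50,28,14),(180,423,-85,51,14)]
W=np.array([ray(d,190-.5+(x+.5)/5.4,120-.5+(y+.5)/5.4,z)[:2] for x,y,_,_,z in P]); N=np.array([p[2:4] for p in P])
f=lambda p:((N@np.array([[np.cos(p[2]),np.sin(p[2])],[-np.sin(p[2]),np.cos(p[2])]])+p[:2])-W).ravel()
r=least_squares(f,[622,9,0],loss='soft_l1',f_scale=3); print(r.x,r.fun.reshape(-1,2).round(1).tolist())
c,sn=np.cos(r.x[2]),np.sin(r.x[2]);M=np.array([[c,-sn],[sn,c]])
tn=lambda w:(M.T@(w[:2]-r.x[:2])).round(1)
for y in(230,233): print('stopfront',tn(ray(d,190+(222 if y==230 else 348)/5.4-.4,120+y/5.4-.4,24)))
def cs(x,y,z): return ray(s,150-.5+(x+.5)/5.7,180-.5+(y+.5)/5.7,z)
fs=[ray(d,190-.4+345/5.4,120-.4+508/5.4,15), cs(626,214,30), cs(620,262,3)]
for n,w in [('ferr',fs[0]),('ferr side rim',fs[1]),('ferr side fl',fs[2]),('noz',ray(d,190-.4+490/5.4,120-.4+355/5.4,5)),('ring',ray(d,190-.4+410/5.4,120-.4+204/5.4,8)),('beaker',ray(d,190-.4+163/5.4,120-.4+62/5.4,60))]: print(n,w.round(1),tn(w))
q=read_state()['ee_rot'];print(R.from_quat(q).as_matrix().round(3))
E
```

```text
[ 6.53016243e+02  3.84978618e+00 -5.98272444e-02] [[1.6, 1.7], [-0.4, 3.5], [-2.6, 0.5], [0.1, -1.3], [-1.1, -7.0], [2.2, -3.9], [0.6, 3.5], [-0.4, -0.2]]
stopfront [24.7 33.2]
stopfront [ 26.4 -37.8]
ferr [522.9 -32.5  15. ] [-127.7  -44. ]
ferr side rim [524. -34.  30.] [-126.5  -45.5]
ferr side fl [522.7 -26.3   3. ] [-128.3  -37.9]
noz [ 609.6 -115.3    5. ] [ -36.2 -121.5]
ring [696.8 -70.8   8. ] [ 48.2 -71.9]
beaker [766.6  64.9  60. ] [109.7  67.7]
[[-0.402 -0.001 -0.916]
 [ 0.916  0.002 -0.402]
 [ 0.002 -1.     0.   ]]
```

```bash
cat >> h.py <<'E'
NE=np.load('nest.npy') if __import__('os').path.exists('nest.npy') else None
def n2w(x,y,z):
    c,s=np.cos(NE[2]),np.sin(NE[2]); return np.array([NE[0]+c*x-s*y,NE[1]+s*x+c*y,z])
def w2n(w):
    c,s=np.cos(NE[2]),np.sin(NE[2]); a,b=w[0]-NE[0],w[1]-NE[1]; return np.array([c*a+s*b,-s*a+c*b,w[2]])
def Rn(): # tool x=nest y, tool y=down
    c,s=np.cos(NE[2]),np.sin(NE[2]); return np.array([[-s,0,-c],[c,0,-s],[0,-1,0.]])
def go(*p):
    st=read_state(); M=R.from_quat(st['ee_rot']).as_matrix()
    print('nest pos',w2n(st['position']).round(1),'t',round(st['clock'],2),'grip',round(st['gripper_width'],1),'F',st['contact_force'].round(1),'rot',R.from_matrix(M.T@Rn()).as_rotvec().round(3))
    for q in p: print(q,'delta tool m',(M.T@(n2w(*q)-st['position'])/1000).round(4), 'aligned', (Rn().T@(n2w(*q)-st['position'])/1000).round(4))
E
python3 - <<'E'
from h import *
from scipy.optimize import least_squares
d=load('top0.png')
P=[(108,270,-5,93,54),(98,467,-115,93,54),(168,470,-115,55,28),(177,279,-5,55,28),(231,365,-50,28,14),(180,423,-85,51,14)]
W=np.array([ray(d,190-.5+(x+.5)/5.4,120-.5+(y+.5)/5.4,z)[:2] for x,y,_,_,z in P]); N=np.array([p[2:4] for p in P])
f=lambda p:((N@np.array([[np.cos(p[2]),np.sin(p[2])],[-np.sin(p[2]),np.cos(p[2])]])+p[:2])-W).ravel()
r=least_squares(f,[622,9,0]); print(r.x,r.fun.reshape(-1,2).round(1).tolist())
np.save('nest.npy',r.x)
import h; h.NE=r.x
for n,w in(('ferr',[523,-32.5,0]),('n',[610,-115,0])): print(n,h.w2n(np.array(w)))
h.go((-128,-90,150),(-128,-90,16))
E
```

```text
[ 6.53912850e+02  3.18182325e+00 -4.93968521e-02] [[1.5, 1.0], [-0.5, 1.7], [-2.4, -1.3], [0.4, -2.0], [1.1, 2.3], [-0.1, -1.7]]
ferr [-128.9913129   -42.10235259    0.        ]
n [ -38.02385024 -120.20594238    0.        ]
nest pos [-374.  -594.1  230.3] t 0.1 grip 85.3 F [ 0.7  1.4 -0.2] rot [-0.001  0.463  0.002]
(-128, -90, 150) delta tool m [ 0.3411  0.081  -0.4452] aligned [ 0.5041  0.0803 -0.246 ]
(-128, -90, 16) delta tool m [ 0.3408  0.215  -0.4452] aligned [ 0.5041  0.2143 -0.246 ]
```

Request:
{"op": "play_rows", "data": {"series": [[0,0,0,0,0.116,0,0],[0,0,0,0,0.116,0,0],[0,0,0,0,0.116,0,0],[0,0,0,0,0.116,0,0],[0.042,0,-0.02,0,0,0,0],[0.042,0,-0.02,0,0,0,0],[0.042,0,-0.02,0,0,0,0],[0.042,0,-0.02,0,0,0,0],[0.042,0,-0.02,0,0,0,0],[0.042,0,-0.02,0,0,0,0]]}}

```text
clock: 1.1
position: [389.0, -323.4, 224.0]
ee_rot: [-0.515, -0.479, 0.478, 0.525]
contact_force: [1.6, -0.4, 0.3]
gripper_width: -0.1
```

Request:
{"op": "play_rows", "data": {"series": [[0.042,0,-0.02,0,0,0,0],[0.042,0,-0.02,0,0,0,0],[0.042,0,-0.02,0,0,0,0],[0.042,0,-0.02,0,0,0,0],[0.042,0,-0.02,0,0,0,0],[0,0,0,0,0,0,0],[0,0,0,0,0,0,0]]}}

```text
clock: 1.8
position: [509.9, -107.6, 223.4]
ee_rot: [-0.512, -0.481, 0.481, 0.524]
contact_force: [-0.3, 0.1, -1.0]
gripper_width: 0.1
```

```bash
python3 -c "
from h import *
go((-129,-90,150),(-129,-90,16))"
```

```text
nest pos [-138.4 -117.8  223.4] t 1.8 grip 0.1 F [-0.3  0.1 -1. ] rot [-0.012 -0.025  0.012]
(-129, -90, 150) delta tool m [ 0.0271  0.0736 -0.0096] aligned [ 0.0278  0.0734 -0.0094]
(-129, -90, 16) delta tool m [ 0.0256  0.2076 -0.0113] aligned [ 0.0278  0.2074 -0.0094]
```

Request:
{"op": "play_rows", "data": {"series": [[0.012,0.04,-0.005,-0.006,-0.012,0.006,0],[0.013,0.04,-0.005,-0.006,-0.013,0.006,0],[0,0.04,0,0,0,0,0],[0,0.04,0,0,0,0,0],[0,0.03,0,0,0,0,0],[0,0,0,0,0,0,0]]}}

```text
clock: 2.4
position: [521.2, -87.8, 29.9]
ee_rot: [0.516, 0.487, -0.485, -0.512]
contact_force: [-0.2, 0.0, -0.7]
gripper_width: -0.2
```

```bash
python3 -c "
from h import *
go((-129,-90,16),(-129,-37,16))"
```

```text
nest pos [-128.1  -97.4   29.9] t 2.4 grip -0.2 F [-0.2  0.  -0.7] rot [ 0.006 -0.007 -0.001]
(-129, -90, 16) delta tool m [0.0074 0.0139 0.001 ] aligned [0.0074 0.0139 0.0009]
(-129, -37, 16) delta tool m [0.0604 0.0139 0.0014] aligned [0.0604 0.0139 0.0009]
```

Request:
{"op": "play_rows", "data": {"series": [[0,0.013,0,0,0,0,0],[0.007,0.001,0.001,0.006,-0.007,0,0],[0.006,0,0,0,0,0,0],[0.006,0,0,0,0,0,0],[0.006,0,0,0,0,0,0],[0.006,0,0,0,0,0,0],[0.006,0,0,0,0,0,0],[0.006,0,0,0,0,0,0],[0.006,0,0,0,0,0,0],[0.006,0,0,0,0,0,0]]}}

```text
clock: 3.4
position: [526.8, -30.9, 23.5]
ee_rot: [0.515, 0.489, -0.485, -0.51]
contact_force: [0.6, -0.2, -0.5]
gripper_width: -0.0
```

```bash
python3 - <<'E'
from h import *
go((-129,-37,16))
d=snap('top','t1.png');s=snap('side','s1.png')
a=d['color'][120:230,190:300,::-1];b=s['color'][180:260,170:290,::-1]
cv2.imwrite('pics/v1.png',np.hstack([cv2.resize(a,(400,400),interpolation=2),cv2.resize(b,(400,267),interpolation=2)[:,:]] if 0 else [cv2.resize(a,(400,400),interpolation=2),cv2.copyMakeBorder(cv2.resize(b,(400,267),interpolation=2),0,133,0,0,0)]))
E
```

```text
nest pos [-125.3  -40.3   23.5] t 3.4 grip -0.0 F [ 0.6 -0.2 -0.5] rot [ 0.01  -0.002 -0.   ]
(-129, -37, 16) delta tool m [0.0033 0.0074 0.0038] aligned [0.0033 0.0075 0.0037]
```

View pics/v1.png

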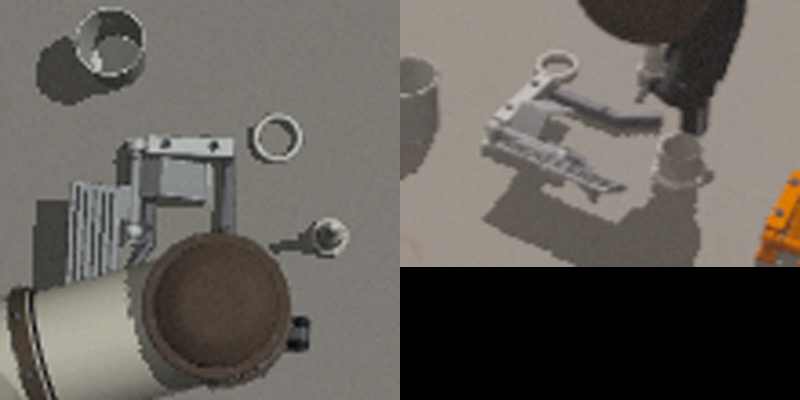

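The side view shows the upright ferrule in front of the mouth (rim at about (682,146) in the composite), just ahead of the fingers. I'll measure its position.

```bash
python3 - <<'E'
from h import *
s=load('s1.png')
k=400/120
for x,y,z in((282,146,30),(284,175,3)): print(w2n(ray(s,170-.5+(x+.5)/k,180-.5+(y+.5)/k,z)).round(1))
k=5.7  # same convention, start picture
for x,y,z in((626,214,30),(620,262,3)): print('start',w2n(ray(s,150-.5+(x+.5)/k,180-.5+(y+.5)/k,z)).round(1))
E
```

```text
[-128.8  -11.2   30. ]
[-134.9   -5.5    3. ]
start [-127.9  -43.5   30. ]
start [-129.6  -35.9    3. ]
```

Request:
{"op": "play_rows", "data": {"series": [[0.002,0.006,0.003,0.01,0,0,0],[0.004,0,0.001,0,0,0,0],[0.002,0,0,0,0,0,0],[0,0,0,0,0,0,0],[-0.02,0,0,0,0,0,0],[0,0,0.04,0,0,0,0],[0,0,0.03,0,0,0,0],[0.03,0,0,0,0,0,0],[0.03,0,0,0,0,0,0],[0,0,0,0,0,0,0]]}}

```text
clock: 4.5
position: [454.6, 19.0, 17.2]
ee_rot: [0.514, 0.486, -0.487, -0.512]
contact_force: [0.1, -0.2, 0.2]
gripper_width: 0.4
```

```bash
python3 - <<'E'
from h import *
go((-180,0,17),(-88,0,17))
d=snap('top','t2.png');s=snap('side','s2.png')
a=d['color'][120:230,190:300,::-1];b=s['color'][180:260,170:290,::-1]
cv2.imwrite('pics/v2.png',np.hstack([cv2.resize(a,(400,400),interpolation=2),cv2.copyMakeBorder(cv2.resize(b,(400,267),interpolation=2),0,133,0,0,0)]))
E
```

```text
nest pos [-199.9    6.    17.2] t 4.5 grip 0.4 F [ 0.1 -0.2  0.2] rot [ 0.002 -0.003 -0.003]
(-180, 0, 17) delta tool m [-0.0059  0.0003 -0.0199] aligned [-0.006   0.0002 -0.0199]
(-88, 0, 17) delta tool m [-0.0057  0.0004 -0.1119] aligned [-0.006   0.0002 -0.1119]
```

View pics/v2.png

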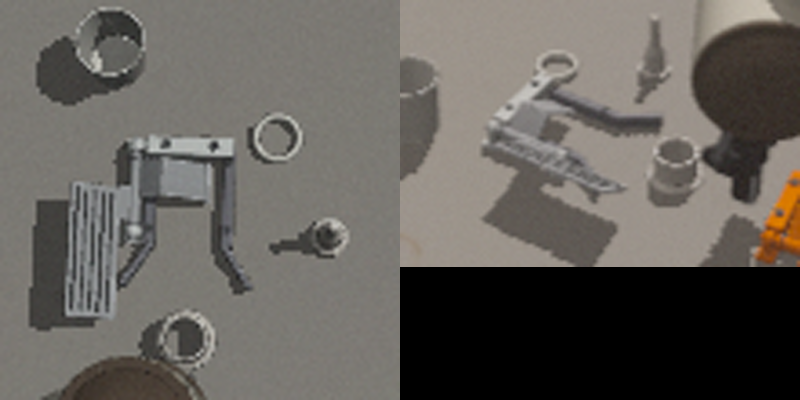

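The ferrule is upright at (187,340) in the left panel, roughly in line with the lane. Nothing else has moved.

```bash
python3 - <<'E'
from h import *
d=load('t2.png');k=400/110
g=lambda x,y,z:w2n(ray(d,190-.5+(x+.5)/k,120-.5+(y+.5)/k,z)).round(1)
print(g(187,340,15),'stop ends',g(125,150,24),g(233,156,24),'right rail outer/inner',g(237,200,14),g(218,200,14),'left inner',g(155,225,14), 'guide R tip', g(252,288,14),'L tip',g(120,287,14))
E
```

```text
[-129.    -4.5   15. ] stop ends [27.3 54.1 24. ] [ 25.7 -36.4  24. ] right rail outer/inner [ -9.7 -41.1  14. ] [-10.3 -25.1  14. ] left inner [-33.6  26.8  14. ] guide R tip [-83.4 -56.7  14. ] L tip [-87.   53.5  14. ]
```

Request:
{"op": "play_rows", "data": {"series": [[-0.0105,0,-0.01,0,0,0,0],[0,0,-0.015,0,0,0,0],[0,0,-0.008,0,0,0,0],[0,0,-0.008,0,0,0,0],[0,0,-0.008,0,0,0,0],[0,0,-0.008,0,0,0,0],[0,0,-0.008,0,0,0,0],[0,0,0,0,0,0,0]]}}

```text
clock: 5.4
position: [514.9, -1.8, 15.1]
ee_rot: [-0.513, -0.479, 0.49, 0.516]
contact_force: [0.6, -0.1, -0.4]
gripper_width: 0.2
```

```bash
python3 - <<'E'
from h import *
go((-95,-1,17))
E
```

```text
nest pos [-138.6  -11.9   15.1] t 5.4 grip 0.2 F [ 0.6 -0.1 -0.4] rot [-0.014 -0.01  -0.008]
(-95, -1, 17) delta tool m [ 0.0113 -0.0026 -0.0435] aligned [ 0.0109 -0.0019 -0.0436]
```

```bash
python3 - <<'E'
from h import *
s=snap('side','s3.png'); b=s['color'][180:260,170:290,::-1]
cv2.imwrite('pics/v3.png',cv2.resize(b,(600,400),interpolation=2))
E
```

```text
(no output)
```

View pics/v3.png

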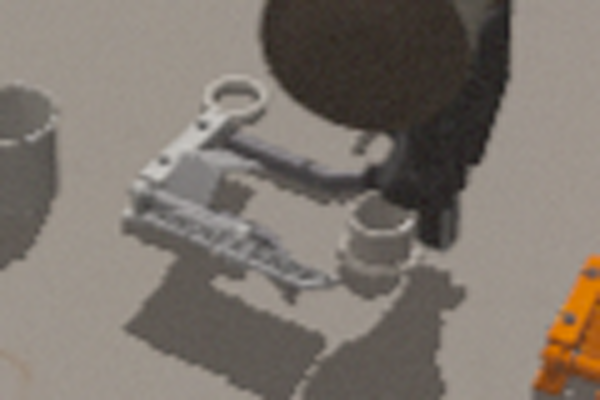

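The ferrule is upright at about (383,216), with its rim just beside the outer end of the tread and the fingers behind it on the right.

```bash
python3 - <<'E'
from h import *
s=load('s3.png')
f=lambda x,y,z,k:w2n(ray(s,170-.5+(x+.5)/k,180-.5+(y+.5)/k,z))
a=f(275,152,30,400/120);b=f(383,216,30,5);print(a,b)
go()
E
```

```text
[-127.47905851   -1.30838224   30.        ] [-107.38906795   -1.42125908   30.        ]
nest pos [-139.   -11.8   15. ] t 5.45 grip 0.1 F [ 0.2 -0.1  0.6] rot [-0.014 -0.01  -0.007]
```

Request:
{"op": "play_rows", "data": {"series": [[0,0,0.006,0,0,0,0],[0.008,-0.002,0,-0.014,-0.01,-0.008,0],[0.001,0,-0.007,0,0,0,0],[0.001,0,-0.007,0,0,0,0],[0.001,0,-0.007,0,0,0,0],[0.001,0,-0.007,0,0,0,0],[0,0,0,0,0,0,0]]}}

```text
clock: 6.15
position: [539.4, 10.9, 17.1]
ee_rot: [0.512, 0.489, -0.487, -0.512]
contact_force: [-0.0, -1.0, 0.3]
gripper_width: -0.0
```

```bash
python3 - <<'E'
from h import *
go((-95,-2,18))
E
```

```text
nest pos [-114.7    2.1   17.1] t 6.15 grip -0.0 F [-0.  -1.   0.3] rot [0.002 0.002 0.002]
(-95, -2, 18) delta tool m [-0.0041 -0.0009 -0.0197] aligned [-0.0041 -0.0009 -0.0197]
```

Request:
{"op": "play_rows", "data": {"series": [[-0.001,0,-0.007,0,0,0,0],[-0.001,0,-0.007,0,0,0,0],[-0.001,0,-0.006,0,0,0,0],[0,0,0,0,0,0,0]]}}

```text
clock: 6.55
position: [560.4, 6.2, 16.9]
ee_rot: [-0.512, -0.488, 0.487, 0.512]
contact_force: [0.3, -0.0, -0.1]
gripper_width: 0.1
```

```bash
python3 - <<'E'
from h import *
go((-92,-2,18))
s=snap('side','s4.png'); b=s['color'][180:260,170:290,::-1]
cv2.imwrite('pics/v4.png',cv2.resize(b,(600,400),interpolation=2))
E
```

```text
nest pos [-93.5  -1.6  16.9] t 6.55 grip 0.1 F [ 0.3 -0.  -0.1] rot [0.    0.001 0.001]
(-92, -2, 18) delta tool m [-0.0004 -0.0011 -0.0015] aligned [-0.0004 -0.0011 -0.0015]
```

View pics/v4.png

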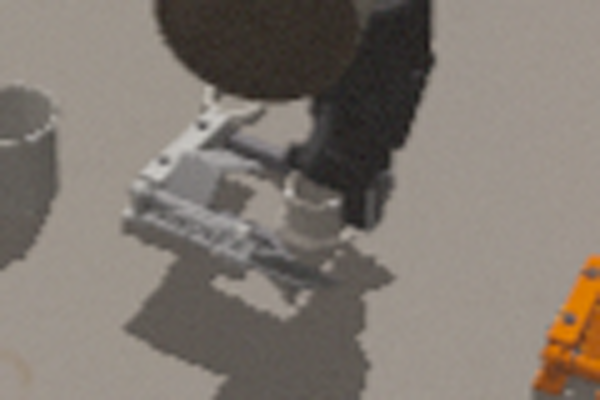

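The ferrule is upright at (315,195) in the lane's start. Next I back off, rise, open to about 70 mm and move over the tread.

Request:
{"op": "play_rows", "data": {"series": [[0,0,0.009,0,0,0,0],[0,-0.045,0,0,0,0,0],[0,-0.045,0,0,0,0,0.07],[0.02,0,0,0,0,0,0.07],[0.022,0,0,0,0,0,0.07],[0,0,0,0,0,0,0.07],[0,0,0,0,0,0,0.07]]}}

```text
clock: 7.3
position: [548.7, 49.0, 109.5]
ee_rot: [-0.512, -0.488, 0.487, 0.513]
contact_force: [0.1, 0.1, -0.4]
gripper_width: 69.9
```

```bash
python3 - <<'E'
from h import *
go((-101,40,50),(-101,40,10))
s=load('s4.png');print(w2n(ray(s,170-.5+315.5/5,180-.5+190.5/5,30)))
E
```

```text
nest pos [-107.4   40.6  109.5] t 7.3 grip 69.9 F [ 0.1  0.1 -0.4] rot [-0.001 -0.     0.002]
(-101, 40, 50) delta tool m [-0.0007  0.0594 -0.0064] aligned [-0.0006  0.0595 -0.0064]
(-101, 40, 10) delta tool m [-0.0008  0.0994 -0.0065] aligned [-0.0006  0.0995 -0.0064]
[-61.25453114  -0.16625546  30.        ]
```

Request:
{"op": "play_rows", "data": {"series": [[0,0.04,-0.006,0,0,0,0.07],[0,0.02,0,0,0,0,0.07],[0,0.01,0,0,0,0,0.07],[0,0.01,0,0,0,0,0.07],[0,0,0,0,0,0,0.07]]}}

```text
clock: 7.8
position: [555.0, 47.0, 28.0]
ee_rot: [-0.512, -0.489, 0.486, 0.513]
contact_force: [-1.2, -0.7, 2.2]
gripper_width: 70.0
```

```bash
python3 - <<'E'
from h import *
go((-101,40,12))
E
```

```text
nest pos [-101.    38.9   28. ] t 7.8 grip 70.0 F [-1.2 -0.7  2.2] rot [ 0.003 -0.001  0.003]
(-101, 40, 12) delta tool m [0.001  0.0161 0.0001] aligned [0.0011 0.016  0.    ]
```

Request:
{"op": "play_rows", "data": {"series": [[0.001,0.008,0,0,0,0,0.07],[0,0.007,0,0,0,0,0.07],[0,0.002,0,0,0,0,0.07],[0,0,0,0,0,0,0.07]]}}

```text
clock: 8.2
position: [556.7, 49.1, 12.7]
ee_rot: [0.513, 0.491, -0.484, -0.512]
contact_force: [-0.8, -0.4, 4.0]
gripper_width: 70.2
```

```bash
python3 - <<'E'
from h import *
go((-101,40,11))
s=snap('side','s5.png'); b=s['color'][180:260,170:290,::-1]
cv2.imwrite('pics/v5.png',cv2.resize(b,(600,400),interpolation=2))
E
```

```text
nest pos [-99.4  41.1  12.7] t 8.2 grip 70.2 F [-0.8 -0.4  4. ] rot [ 0.008 -0.     0.005]
(-101, 40, 11) delta tool m [-0.0011  0.0017  0.0017] aligned [-0.0011  0.0017  0.0016]
```

View pics/v5.png

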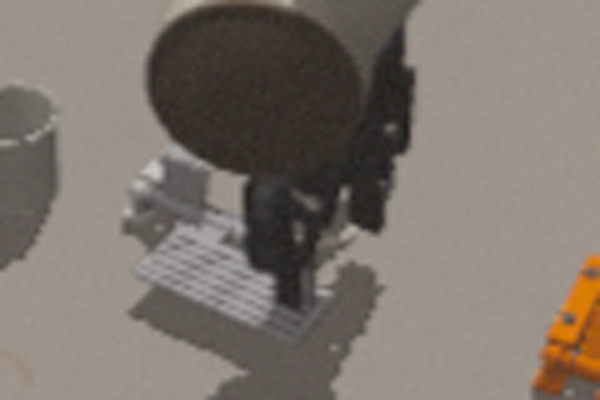

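The tread is almost level at about (235,280) and the flap is raised at (185,180). The ferrule is behind the fingers. Next is the push home.

Request:
{"op": "play_rows", "data": {"series": [[-0.001,0.002,-0.005,0.008,0,0.005,0.07],[0,0.001,-0.007,0,0,0,0.07],[0,0.001,-0.007,0,0,0,0.07],[0,0,-0.007,0,0,0,0.07],[0,0,-0.007,0,0,0,0.07],[0,0,0,0,0,0,0.07]]}}

```text
clock: 8.85
position: [577.5, 44.1, 9.8]
ee_rot: [-0.506, -0.477, 0.498, 0.519]
contact_force: [-0.1, -0.2, 4.2]
gripper_width: 70.3
```

```bash
python3 - <<'E'
from h import *
go((-33,40,11))
E
```

```text
nest pos [-78.3  37.1   9.8] t 8.85 grip 70.3 F [-0.1 -0.2  4.2] rot [-0.033 -0.001 -0.009]
(-33, 40, 11) delta tool m [ 0.0029 -0.0028 -0.0453] aligned [ 0.0029 -0.0012 -0.0453]
```

Request:
{"op": "play_rows", "data": {"series": [[0.001,-0.001,-0.007,-0.02,0,-0.009,0.07],[0.001,0,-0.007,-0.012,0,0,0.07],[0.001,0,-0.007,-0.005,0,0,0.07],[0,0,-0.007,0,0,0,0.07],[0,0,0,0,0,0,0.07]]}}

```text
clock: 9.35
position: [601.1, 43.2, 10.1]
ee_rot: [-0.511, -0.483, 0.491, 0.515]
contact_force: [-1.7, 1.3, 5.6]
gripper_width: 70.3
```

```bash
python3 - <<'E'
from h import *
go((-33,40,10))
E
```

```text
nest pos [-54.8  37.4  10.1] t 9.35 grip 70.3 F [-1.7  1.3  5.6] rot [-0.011 -0.003 -0.005]
(-33, 40, 10) delta tool m [ 0.0027 -0.0001 -0.0217] aligned [ 0.0026  0.0001 -0.0218]
```

Request:
{"op": "play_rows", "data": {"series": [[0.002,0,-0.006,-0.008,0,-0.005,0.07],[0.001,0,-0.006,-0.003,0,0,0.07],[0,0,-0.005,0,0,0,0.07],[0,0,0,0,0,0,0.07]]}}

```text
clock: 9.75
position: [614.1, 43.3, 10.1]
ee_rot: [-0.511, -0.481, 0.49, 0.516]
contact_force: [-2.2, 1.9, 5.7]
gripper_width: 69.9
```

```bash
python3 - <<'E'
from h import *
go((-33,40,10))
E
```

```text
nest pos [-41.8  38.1  10.1] t 9.75 grip 69.9 F [-2.2  1.9  5.7] rot [-0.014 -0.006 -0.004]
(-33, 40, 10) delta tool m [ 0.0019 -0.     -0.0088] aligned [ 0.0019  0.0001 -0.0088]
```

Close to home now, so I'll push slowly and watch for the stop.

Request:
{"op": "play_rows", "data": {"series": [[0.001,0,-0.005,-0.01,-0.005,-0.004,0.07],[0.001,0,-0.004,0,0,0,0.07],[0,0,-0.003,0,0,0,0.07]]}}

```text
clock: 10.05
position: [622.1, 43.1, 9.9]
ee_rot: [-0.51, -0.482, 0.492, 0.516]
contact_force: [-7.5, 3.5, 8.7]
gripper_width: 69.9
```

Request:
{"op": "play_rows", "data": {"series": [[0,0,-0.003,0,0,0,0.07],[0,0,-0.002,0,0,0,0.07]]}}

```text
clock: 10.25
position: [624.1, 42.7, 9.9]
ee_rot: [-0.508, -0.479, 0.494, 0.518]
contact_force: [-6.4, 3.5, 8.6]
gripper_width: 70.2
```

```bash
python3 - <<'E'
from h import *
go((-33,40,10))
E
```

```text
nest pos [-31.8  38.    9.9] t 10.25 grip 70.2 F [-6.4  3.5  8.6] rot [-0.024 -0.004 -0.006]
(-33, 40, 10) delta tool m [ 0.002  -0.      0.0012] aligned [ 0.002  -0.0001  0.0012]
```

Request:
{"op": "play_rows", "data": {"series": [[0,0,-0.004,-0.01,0,0,0.07],[0,0,-0.004,0,0,0,0.07],[0,0,-0.004,0,0,0,0.07]]}}

```text
clock: 10.55
position: [625.4, 42.3, 9.9]
ee_rot: [-0.506, -0.473, 0.497, 0.523]
contact_force: [-12.4, 7.2, 12.8]
gripper_width: 70.2
```

```bash
python3 - <<'E'
from h import *
go((-33,40,10))
d=snap('top','t6.png');s=snap('side','s6.png')
a=d['color'][130:200,190:290,::-1];b=s['color'][180:250,170:270,::-1]
cv2.imwrite('pics/v6.png',np.hstack([cv2.resize(i,(400,280),interpolation=2) for i in(a,b)]))
E
```

```text
nest pos [-30.4  37.7   9.9] t 10.55 grip 70.2 F [-12.4   7.2  12.8] rot [-0.04  -0.01  -0.009]
(-33, 40, 10) delta tool m [ 0.0023 -0.0001  0.0026] aligned [ 0.0023 -0.0001  0.0026]
```

View pics/v6.png

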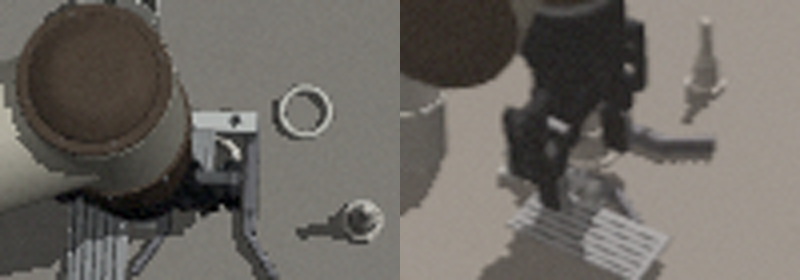

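The push force climbs to 12 N with almost no further travel, and the white ferrule shows beside the stop at (228,150) in the left panel. It is home, so I'll back off slightly with the tread held down, then rise.

Request:
{"op": "play_rows", "data": {"series": [[0,0,0.006,-0.02,0,0,0.07],[0,0,0.005,-0.01,0,0,0.07],[0,0,0,0,0,0,0.07]]}}

```text
clock: 10.95
position: [620.6, 43.7, 12.7]
ee_rot: [0.517, 0.484, -0.486, -0.512]
contact_force: [-1.9, 0.9, 4.0]
gripper_width: 70.1
```

```bash
python3 -c "
from h import *
go((-42,40,10))"
```

```text
nest pos [-35.2  38.9  12.7] t 10.95 grip 70.1 F [-1.9  0.9  4. ] rot [ 0.003 -0.009 -0.007]
(-42, 40, 10) delta tool m [0.0011 0.0027 0.0068] aligned [0.0011 0.0027 0.0068]
```

Request:
{"op": "play_rows", "data": {"series": [[0,0.002,0.006,0,0,0,0.07],[0,0,0.001,0,0,0,0.07],[0,-0.006,0,0,0,0,0.07],[0,-0.008,0,0,0,0,0.07],[0,-0.008,0,0,0,0,0.07],[0,-0.01,0,0,0,0,0.07],[0,-0.03,0,0,0,0,0.07],[0,-0.04,0,0,0,0,0.07],[0,-0.04,0,0,0,0,0.07],[0,0,0,0,0,0,0.07]]}}

```text
clock: 11.95
position: [610.8, 43.7, 156.4]
ee_rot: [0.515, 0.48, -0.489, -0.514]
contact_force: [0.3, 1.0, 0.7]
gripper_width: 69.9
```

Request:
{"op": "play_rows", "data": {"series": [[0,0,0.04,0,0,0,0.07],[0,0,0.04,0,0,0,0.07],[0,0,0.04,0,0,0,0.07],[0,0,0.04,0,0,0,0.07],[0,0,0.04,0,0,0,0.07],[0,0,0,0,0,0,0.07],[0,0,0,0,0,0,0.07]]}}

```text
clock: 12.65
position: [400.3, 54.3, 157.4]
ee_rot: [-0.515, -0.479, 0.49, 0.516]
contact_force: [0.3, -0.3, -0.1]
gripper_width: 70.4
```

```bash
python3 - <<'E'
from h import *
go()
d=snap('top','t7.png');s=snap('side','s7.png')
a=d['color'][120:220,190:290,::-1];b=s['color'][180:250,180:250,::-1]
cv2.imwrite('pics/v7.png',np.hstack([cv2.resize(i,(400,400),interpolation=2) for i in(a,b)]))
E
```

```text
nest pos [-255.8   38.5  157.4] t 12.65 grip 70.4 F [ 0.3 -0.3 -0.1] rot [-0.011 -0.012 -0.01 ]
```

View pics/v7.png

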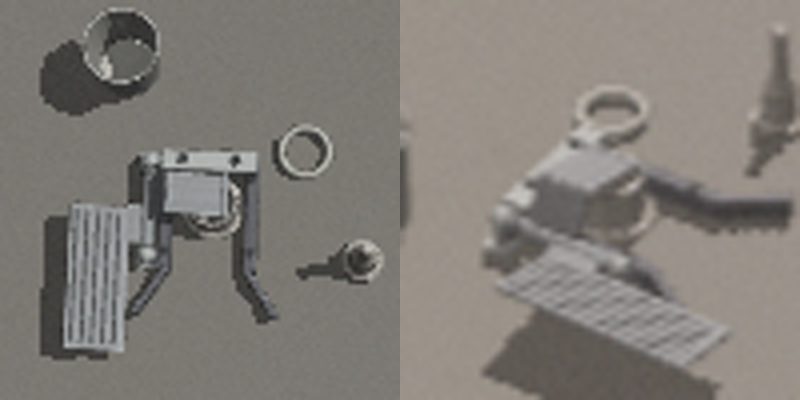

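```bash
python3 - <<'E'
from h import *
d=load('t7.png');g=lambda x,y,z:w2n(ray(d,190-.5+(x+.5)/4,120-.5+(y+.5)/4,z)).round(1)
print('flange near edge',g(213,237,3),'right edge',g(242,208,15),'stop front right',g(255,174,24),'tread outer corners',g(72,203,45),g(65,347,45))
a=d['color'][160:185,225:258].astype(int).min(2)
for r in a[5:24]: print(*r)
E
```

```text
flange near edge [-22.5  -4.6   3. ] right edge [ -1.1 -26.4  15. ] stop front right [ 23.9 -35.5  24. ] tread outer corners [-7.5 99.  45. ] [-114.9   98.1   45. ]
57 98 71 58 60 57 109 161 150 148 150 146 146 150 150 148 148 148 147 150 129 158 122 53 59 62 46 59 80 100 117 115 113
58 103 70 63 59 61 109 151 145 146 147 147 148 152 150 153 151 153 156 152 137 156 149 175 48 60 51 93 100 100 114 113 114
57 108 66 56 55 61 92 158 149 151 148 148 148 148 148 147 152 147 147 150 110 157 98 166 174 57 56 100 102 98 113 115 114
56 111 69 58 55 57 90 159 147 150 145 150 150 152 152 152 153 152 150 153 116 157 49 169 169 70 55 98 100 95 116 115 116
52 115 72 60 59 58 97 159 150 151 148 150 150 150 152 155 151 156 153 155 122 160 63 103 104 83 52 99 103 92 115 114 114
60 117 64 55 58 58 131 154 141 144 145 146 148 148 150 150 148 149 152 149 126 157 63 103 150 78 53 95 102 86 116 115 115
104 120 64 58 58 59 142 144 144 145 146 146 146 147 146 147 146 149 146 147 123 155 64 130 94 79 63 96 100 98 116 119 113
129 120 63 57 61 60 146 144 149 149 148 147 150 147 148 146 151 150 147 149 125 161 
[... 615 characters left out ...]
4 58 97 101 83 59 64 64 58 60 53 70 123 124 144 145 126 134 135 108 60 62 62 89 99 102 91 118 116 114
104 138 154 104 54 96 98 81 115 112 113 62 62 63 54 74 105 114 118 128 104 88 111 63 60 57 94 97 104 91 116 113 115
108 137 154 95 60 96 101 85 116 114 114 114 111 113 113 117 114 115 113 116 116 114 118 65 62 59 90 99 101 88 116 114 113
88 104 115 77 68 80 88 83 115 116 116 114 116 114 117 116 116 115 117 117 118 115 111 63 60 60 94 97 99 87 115 113 113
140 174 170 124 71 57 62 81 115 112 116 114 113 113 118 116 117 117 114 114 113 114 112 63 62 44 78 69 88 86 114 113 116
132 175 183 161 83 71 82 79 115 115 113 118 116 116 114 113 118 116 114 112 116 115 117 61 62 48 78 62 92 94 115 114 111
```

```bash
python3 -c "
from h import *
print(job_done())"
```

```text
the job is handed in; nothing more can be done
None
```

The ferrule is loaded and held in the grey nest, and I handed the job in at about 12.7 s on the robot's clock, against the 51 s limit.

**What I did:** With the fingers shut, I slid the ferrule sideways into line and pushed it into the mouth. Then, with the fingers about 70 mm apart, one fingertip pressed the tread level at about 4–6 N while the other pushed the ferrule under the flap. I pushed until the force rose to about 12 N with almost no travel left, which I took as the back stop. After that I backed off, let the tread up and withdrew the arm.

**Last checks:**
- **Seat:** In the top view the near edge of the ferrule's flange measured at nest x −22.5, where exactly home would be −25. The stop face measured 23.9 instead of 25, so measurement error of this size is present and I read it as home.
- **Flap:** In the last pictures it rests on the ferrule with the tread partly raised, roughly the 0.3 to 0.35 rad expected. I judged this by eye and from the tread's edge position, not from a reading of the hinge angle.
- **Surroundings:** The beaker, seal ring and nozzle were where they started. The spanner, marker, screwdriver and tape roll were outside the last crops and away from where I worked, so I did not check them again.
- **Robot:** It touched nothing at the end, with residual force under 1 N.

**What disagreed:** The tool drifted by up to about 7 mm sideways, and once about 7 mm high, from the commanded path during the pushes. I corrected this as I went, and the ferrule stayed upright in every view.

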